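# Find the hidden socket of the stencil register base with the register pin

### The job

Take the long square-grip register pin out of the wooden stand and put its tip into the wide square end of the slot in the printing base's cover plate. Keeping the tip down in the slot and pressing only gently, slide it along the slot until it drops into the hidden socket, then push it fully home so that its collar sits on the cover plate, let go and leave it standing there. Do not disturb the other things.

Things in the scene. Friction and masses are not known exactly. Their poses are not given: they have to be found in the camera images.
- pin_grip (a point): Centre of the grip of the loose steel register pin (0.13 to 0.2 kg, 83 mm tall), 58 mm above the tip; z up the pin, x and y square to the grip's faces. From the tip up: nose 6 mm long tapering from 6 to 12 mm diameter; round 12 mm stem to 28 mm; round collar 28 mm across from 28 to 33 mm; square grip 20 x 20 mm from 33 to 83 mm. It stands in one of the stand's two holes.
- pin_tip (a point): Centre of the flat underside of the register pin's tip, on its axis.
- round_pin_grip (a point): Centre of the grip of another steel pin in the stand's other hole: same stem and collar, but a round grip 24 mm in diameter and 40 mm tall. Leave it there. Which hole holds which pin varies.
- stand: Fixed wooden pin stand, 140 (x) x 70 (y) x 45 mm. Origin at the centre of its underside. Two holes 15 mm in diameter and 36 mm deep at x = -36 and +36 mm; the pins hang in them by their collars, collar underside at 45 mm height.
- board: Fixed printing base, 140 (x) x 324 (y) x 40 mm, its top an aluminium cover plate 6 mm thick. Origin at the centre of its underside. Along y on x = 0 runs a slot 6 mm deep (floor at 34 mm height), 16 mm wide from y = -45 to +72 mm, with a 30 x 30 mm square end from y = -75 to -45 mm. Pressed by the pin with more than 30 N in any direction, the base is scored and spoilt.
- slot_mouth (a point): Centre of the slot's floor in the wide square end; axes as the base's, y pointing along the slot to the narrow far end. Once in the slot, the tip must stay below the plate's top face until it drops into the socket.
- slot_end (a point): Middle of the slot's far end, on its floor. The floor hides a socket, 15 mm in diameter, centred across the slot, 12 to 92 mm back from here (base y -20 to +60 mm). It cannot be seen: a dust plug of the same dark steel fills it flush; its spring yields to under 1 N, the pin's weight keeps it down. With the pin home, its collar rests on the cover plate, tip 22 mm below the floor.
- jar: Small glass jar, 56 mm across and 75 mm tall, a bystander; origin at the centre of its underside.
- brush: Paint brush lying on the table to the left, a bystander; origin on its underside.
- knife: Spatula lying on the table to the right, a bystander; origin on its underside.
- pin: The register pin as a whole; origin at its tip.

How it is judged:
On the way, in this order (a step that is already met when the one before it is completed fails the run):
1. the pin's tip is down in the wide square end of the slot (x of pin_tip in the frame of board between -0.012 and 0.012 m and y of pin_tip in the frame of board between -0.075 and -0.043 m and z of pin_tip in the frame of board between 0.03 and 0.038 m), for 0.1 s.
2. the pin's tip has dropped into the socket, 6 mm or more below the slot's floor (x of pin_tip in the frame of board between -0.008 and 0.008 m and y of pin_tip in the frame of board between -0.028 and 0.068 m and z of pin_tip in the frame of board below 0.028 m), for 0.02 s.
At the end, for the whole second after the job is handed in: The register pin stands released in the socket, upright within 0.1 rad, with its collar within 2.5 mm of the cover plate; the round pin is still in its hole (within 20 mm of its start) (z of pin_tip in the frame of board between 0.008 and 0.0145 m and x of pin_tip in the frame of board between -0.008 and 0.008 m and y of pin_tip in the frame of board between -0.028 and 0.068 m and angle between pin_tip's own z axis and vertical below 0.1 rad and distance of round_pin_grip from where it was at the start of the episode below 0.02 m); the robot touches nothing.
It fails at once if the register pin bears on the printing base with more than 30 N (contact force between pin and board above 30 N).
It fails at once if the tip is lifted out of the narrow slot, or set into it from above (tip over the narrow slot, 2 to 15 mm above the cover plate) (x of pin_tip in the frame of board between -0.01 and 0.01 m and y of pin_tip in the frame of board between -0.035 and 0.072 m and z of pin_tip in the frame of board between 0.042 and 0.055 m).
It fails at once if the jar, the brush, the spatula or the round pin is moved by more than 30 mm (distance of any of jar, brush, knife, round_pin_grip from where it was at the start of the episode above 0.03 m).
It also fails if it takes over 72 s, if anything falls off the work surface, if the arm or the gripper's body presses on something with over 40 N, if the wrist force passes 120 N, or if a joint passes its speed limit or range.

### The arm

A 7-joint arm with a two-finger parallel gripper is mounted at the origin on the work surface. World frame = base frame: x ahead of the robot, y to its left, z up, the work surface at z = 0. Lengths are in m, angles in rad, forces in N, time in s.
With the tool pointing down it reaches from about 0.4 to 0.85 m from the base axis. Payload 10.4 kg.
Tool frame: the origin (TCP) lies midway between the tips of the shut fingers; the grasp point (between the pads) lies 19 mm behind it; z points along the fingers, x is the direction in which the jaws open and shut, and the axes are right-handed (so a half turn about z gives the same grasp; the last joint's range is limited). The gripper opens to 85 mm and grips with 20 to 120 N. Pads are 22 mm wide; open, the fingers measure 114 mm over their backs; the gripper's body (76 mm by 85 mm) begins 54 mm behind the grasp point. The pads swing forward as they close: fully open they stand 13 mm farther back than shut.
Start: joints at [1.238, 0.332, -0.065, 1.46, 0.022, 1.35, -0.088], TCP at [0.191, -0.595, 0.231] pointing down, gripper open.
Joint ranges: [-2.6, 2.6], [-0.5, 2.12], [-1.47, 1.34], [0.16, 2.42], [-1.27, 4.41], [0.06, 2.06], [-2.6, 2.6]. Speed limits (rad/s): [2.22, 2.22, 2.79, 2.79, 3.14, 3.14, 3.14].

### API

Orientations are given as a unit quaternion [x, y, z, w].
In Python, from workcell import manip, cams gives the robot as it stands.
- The arm moves only by the tool move_arm, never from a script. Its argument "moves" is a list of rows, each a list of 7 numbers: the turn, a rotation vector about the tool's x, y, z in degrees, then the shift along the tool's x, y, z in m, then the finger opening in m, from 0 to 0.0854. A call has 1 to 10 rows; each row is the pose to reach, as a shift and turn from the pose commanded when the call began, along the tool's axes at that moment; what a row does not reach only later rows make up. A row lasts 1/10 s, in which the tool goes at most 50 mm and 8.59 degrees, less where a joint would pass 70% of its speed; a pose out of reach is approached as far as the arm can. A call with a gripper value outside its range is refused whole. The fingers move at their own pace and stop on an object; "grip_force" is the grip in N (left out, the last holds). Time passes only in rows, so rows that repeat a pose let the fingers close. It gives the time, the measured TCP pose, the force and the opening at its end, in the units of the state.
- manip.get_obs(): the state, without advancing time (a new reading comes with each control period).
- cams.camera(name): name is "scene" or "top" or "wrist"; returns the picture (384x512x3 uint8, red, green, blue); there is no depth.
- cams.camera_params(name): a dict with "fx", "fy", "cx", "cy" (pixels), "dist_coeffs" ([k1, k2, p1, p2, k3] as OpenCV has them; the pictures are not rectified), "xyz" and "rotation" of the camera in the world. Camera axes: x right, y up, looking along -z (the intrinsics and any distortion apply to the point x, -y, -z); pixel columns grow to the right and rows downward; lengths in m; the calibration is good to about 2 mm. A picture is of the moment at which its call begins: read the wrist's pose just before it. camera_params takes no time and is no camera call; for the wrist camera it gives the pose at the moment of the call.
- manip.hand_in(): hands the job in, once; it reports no verdict.
The state is a dict: "clock": time; "joint_pos": joint angles; "joint_velocities": joint speeds; "tau": joint torques, N m; "position": TCP position; "ee_rot": TCP orientation; "ft_force": force on the tool from outside, world axes, zero at the start; "torque": the same for the moment, N m; "grip_width": opening from 0.0 (shut) to 1.0 (fully open).
Only numpy, scipy, OpenCV 4.12 (cv2) and the standard library are available. Lean on these libraries where they do the work, as an engineer would, in place of code of your own. Each camera call takes 0.05 s, during which the arm holds its last target. There are 200 camera calls.

## Working session

There is one attempt and no reset: what is moved stays moved. The work goes in short steps, Python scripts to look and compute and a tool call to move; the robot and the scene stay as the last step left them, time stands still between calls to the robot, and variables do not carry over. Pictures are saved under pics/ and viewed, about 8 in all and at most 12, crops included, and the job is handed in when it is done.

Besides the shell and the picture viewer there is one more tool, called after "Call:" as name(argument=value, ...) on one line, values as JSON. move_arm: Moves the arm, as the interface text tells. Its arguments: {"type":"object","properties":{"moves":{"type":"array","items":{"type":"array","items":{"type":"number"}}},"grip_force":{"type":"number"}},"required":["moves"]}

```bash
mkdir -p pics; cat > h.py <<'E'
import numpy as np, cv2
from scipy.spatial.transform import Rotation as R
from workcell import manip, cams
def rot(p):
    r=np.array(p["rotation"],float)
    return r if r.shape==(3,3) else R.from_quat(r).as_matrix()
def K(p): return np.array([[p["fx"],0,p["cx"]],[0,p["fy"],p["cy"]],[0,0,1.]])
def ray(p,uv):
    q=cv2.undistortPoints(np.array(uv,float).reshape(-1,1,2),K(p),np.array(p["dist_coeffs"],float)).reshape(-1,2)
    d=np.c_[q[:,0],-q[:,1],-np.ones(len(q))]@rot(p).T
    return d
def at_z(p,uv,z):
    d=ray(p,uv); o=np.array(p["xyz"],float)
    return o+d*((z-o[2])/d[:,2])[:,None]
def proj(p,X):
    c=(np.array(X,float).reshape(-1,3)-np.array(p["xyz"]))@rot(p)
    c=c*[1,-1,-1]
    return cv2.projectPoints(c.reshape(-1,1,3),np.zeros(3),np.zeros(3),K(p),np.array(p["dist_coeffs"],float))[0].reshape(-1,2)
def snap(n,f):
    p=cams.camera_params(n); im=cams.camera(n); cv2.imwrite("pics/"+f+".png",im[:,:,::-1]); return p,im
E
python3 - <<'E'
from h import *
for n in("scene","top"):
    p,im=snap(n,n+"0"); print(p)
print(manip.get_obs())
E
```

```text
{'fx': 375.3704233887812, 'fy': 375.3704233887812, 'cx': 250.9082107465987, 'cy': 195.35470275077319, 'dist_coeffs': array([-0.00907947,  0.        ,  0.        ,  0.        ,  0.        ]), 'xyz': array([0.9256956 , 0.61425144, 0.97835099]), 'rotation': array([0.08128083, 0.30932175, 0.91008196, 0.26356084])}
{'fx': 373.63257727101904, 'fy': 373.63257727101904, 'cx': 262.67354849416733, 'cy': 192.35701448447378, 'dist_coeffs': array([-0.05070081,  0.        ,  0.        ,  0.        ,  0.        ]), 'xyz': array([0.35497507, 0.01350324, 1.21650614]), 'rotation': array([ 0.06476839, -0.06268286, -0.6985155 ,  0.70989578])}
{'clock': 0.1, 'joint_pos': array([ 1.23839329,  0.33278312, -0.06468356,  1.46085134,  0.02158329,
        1.34987245, -0.08849387]), 'joint_velocities': array([ 1.05054801e-03, -2.28359038e-03,  1.35793284e-03, -3.94572327e-03,
       -9.00384993e-04,  6.38124499e-04,  4.66232296e-05]), 'tau': array([ 9.99914664e-04, -6.26745629e+01,  4.89059254e-02, -3.92425132e+01,
        1.63133506e-02,  7.05169165e-03,  9.04684072e-06]), 'position': array([ 0.19043962, -0.59493963,  0.23061425]), 'ee_rot': array([ 8.07736434e-01, -5.89543452e-01, -5.05118620e-04, -3.41779906e-04]), 'ft_force': array([-0.60876842, -0.18710431, -0.89666576]), 'torque': array([0.00219391, 0.02810998, 0.00849182]), 'grip_width': 1.0006251231766337}
```

View pics/top0.png

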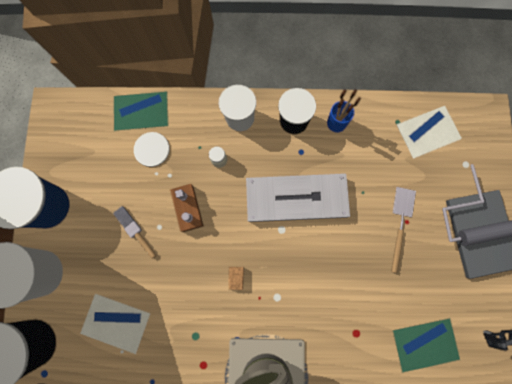

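View pics/scene0.png

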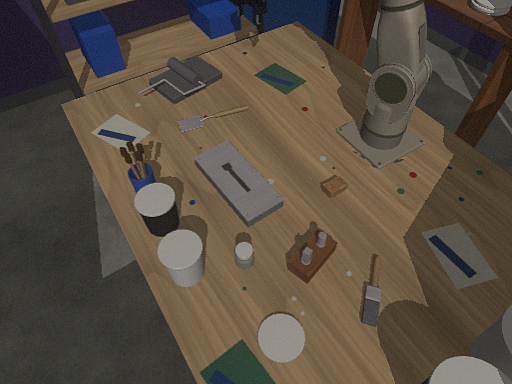

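The top view shows the base at about (298,197) with the wide slot end at the right (~315,196). The stand is at about (187,207), with pins at (181,195) and (187,216). The jar is at (217,155), the brush at (128,222) and the spatula at (403,205). Next I'll enlarge the stand and slot.

```bash
python3 - <<'E'
from h import *
a=cv2.imread("pics/top0.png"); s=cv2.imread("pics/scene0.png")
b=cv2.resize(a[165:230,235:360],None,fx=6,fy=6,interpolation=cv2.INTER_CUBIC)  #750x390
c=cv2.resize(a[175:240,155:220],None,fx=3,fy=3,interpolation=cv2.INTER_CUBIC) #195
d=cv2.resize(s[220:285,280:345],None,fx=3,fy=3,interpolation=cv2.INTER_CUBIC)
o=np.zeros((590,750,3),np.uint8); o[:390]=b; o[392:587,:195]=c; o[392:587,200:395]=d
cv2.imwrite("pics/crop1.png",o)
p=cams.camera_params("top")
print(at_z(p,[(181,195),(187,216)],0.07),at_z(p,[(315,196),(277,198)],.035))
E
```

```text
[[0.5516693  0.27358218 0.07      ]
 [0.48610932 0.25132545 0.07      ]] [[ 0.56133641 -0.14943348  0.035     ]
 [ 0.55288412 -0.02744707  0.035     ]]
```

View pics/crop1.png

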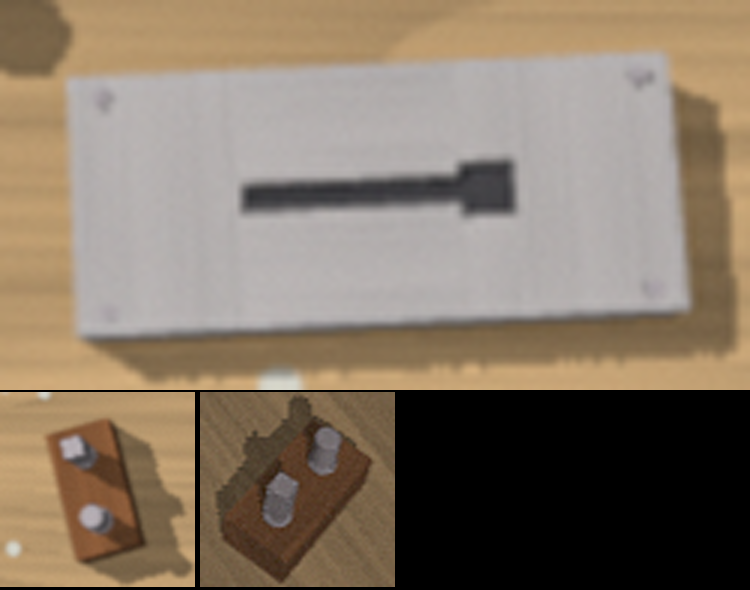

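```bash
python3 - <<'E'
from h import *
from scipy.optimize import least_squares
p=cams.camera_params("top")
def fit(uv,loc,z,x0):
    P=at_z(p,uv,z)[:,:2]
    f=lambda q:((np.array(loc)@np.array([[np.cos(q[2]),np.sin(q[2])],[-np.sin(q[2]),np.cos(q[2])]])+q[:2])-P).ravel()
    r=least_squares(f,x0); return r.x,np.round(r.fun*1e3,1)
# board x ~ world x(up), y ~ left
uv=[(235+x/6,165+y/6) for x,y in[(68,78),(667,54),(690,311),(78,334)]]
b,e=fit(uv,[(.07,.162),(.07,-.162),(-.07,-.162),(-.07,.162)],.04,[.55,-.1,0]);print("board",b,e)
c,s=np.cos(b[2]),np.sin(b[2])
w=lambda x,y:(b[0]+c*x-s*y,b[1]+s*x+c*y)
print("mouth",w(0,-.06),"end",w(0,.072))
print("slot px check",at_z(p,[(235+242/6,165+198/6),(235+515/6,165+187/6)],.04))
uv=[(155+x/3,175+(y-392)/3) for x,y in[(47,437),(110,420),(145,545),(82,563)]]
s_,e=fit(uv,[(.07,.035),(.07,-.035),(-.07,-.035),(-.07,.035)],.045,[.5,.26,0]);print("stand",s_,e)
for sx in(.036,-.036):print(s_[0]+np.cos(s_[2])*sx,s_[1]+np.sin(s_[2])*sx)
print("sq top",at_z(p,[(155+73/3,175+(447-392)/3)],.1))
o=manip.get_obs();Rt=R.from_quat(o["ee_rot"]).as_matrix();print(Rt.round(3))
pw=cams.camera_params("wrist");print(pw)
T=Rt.T@(pw["xyz"]-o["position"]);print("cam in tool",T, (Rt.T@rot(pw)).round(3))
# required yaw to have tool y... direction of tool x in world
print("tool x yaw",np.degrees(np.arctan2(Rt[1,0],Rt[0,0])))
E
```

```text
board [ 0.55583635 -0.09354201  0.0564478 ] [ 0.8 -0.   0.5 -0.8 -0.1  0.2 -1.2  0.6]
mouth (np.float64(0.5592214174072861), np.float64(-0.15344644108402478)) end (np.float64(0.551774264067858), np.float64(-0.02165668462647971))
slot px check [[ 0.55196151 -0.02195385  0.04      ]
 [ 0.56021909 -0.16742779  0.04      ]]
stand [0.51486363 0.25806782 0.31431925] [-1.  -0.4  1.  -0.4  0.8 -0.2 -0.8  1.1]
0.5490998854237206 0.2691979084281085
0.4806273766521625 0.24693773002520908
sq top [[0.55158796 0.27216392 0.1       ]]
[[ 0.305 -0.952 -0.   ]
 [-0.952 -0.305  0.001]
 [-0.001  0.    -1.   ]]
{'fx': 343.68955556813245, 'fy': 343.68955556813245, 'cx': 254.83844626584045, 'cy': 196.92652020445112, 'dist_coeffs': array([-0.01324364,  0.        ,  0.        ,  0.        ,  0.        ]), 'xyz': array([ 0.26555784, -0.57089177,  0.37340961]), 'rotation': array([-0.12406322,  0.09140409, -0.58286564,  0.79782282])}
cam in tool [-0.00017525 -0.07886741 -0.14279868] [[ 1.     0.001  0.   ]
 [ 0.001 -0.953 -0.304]
 [ 0.     0.304 -0.953]]
tool x yaw -72.24925081205537
```

The fits agree to about 1 mm. The base is at (0.556,-0.094) with yaw 3.2°, and the square pin is at about (0.550,0.270). The jaws already lie along the stand's y axis, so I'll go above the pin with the same yaw.

Call:
move_arm(moves=[[0,0,0,-0.215,-0.363,0,0.0854],[0,0,0,-0.215,-0.363,0,0.0854],[0,0,0,-0.215,-0.363,0,0.0854],[0,0,0,-0.215,-0.363,0,0.0854],[0,0,0,-0.215,-0.363,0,0.0854],[0,0,0,-0.215,-0.363,0,0.0854],[0,0,0,-0.215,-0.363,0,0.0854],[0,0,0,-0.215,-0.363,0,0.0854],[0,0,0,-0.46,-0.515,0,0.0854],[0,0,0,-0.46,-0.515,0,0.0854]])

```text
clock: 1.1
position: [0.4841, -0.198, 0.2309]
ee_rot: [0.808, -0.589, -0.0, -0.0]
ft_force: [1.2, 0.5, -0.5]
grip_width: 0.997
```

```bash
cat >> h.py <<'E'
def delta(t):
    o=manip.get_obs();Rt=R.from_quat(o["ee_rot"]).as_matrix()
    return (Rt.T@(np.array(t)-o["position"])).round(4)
E
python3 -c "
from h import *
print(manip.get_obs()['position'],manip.get_obs()['joint_pos'],delta([.55,.27,.2]))"
```

```text
[ 0.48410689 -0.19796264  0.23086497] [ 0.68315708  0.13491233 -0.4150903   1.71076604  0.05592013  1.30826514
 -1.00391865] [-0.4255 -0.2055  0.031 ]
```

Call:
move_arm(moves=[[0,0,0,-0.4255,-0.2055,0.031,0.0854],[0,0,0,-0.4255,-0.2055,0.031,0.0854],[0,0,0,-0.4255,-0.2055,0.031,0.0854],[0,0,0,-0.4255,-0.2055,0.031,0.0854],[0,0,0,-0.4255,-0.2055,0.031,0.0854],[0,0,0,-0.4255,-0.2055,0.031,0.0854],[0,0,0,-0.4255,-0.2055,0.031,0.0854],[0,0,0,-0.4255,-0.2055,0.031,0.0854],[0,0,0,-0.4255,-0.2055,0.031,0.0854],[0,0,0,-0.4255,-0.2055,0.031,0.0854]])

```text
clock: 2.1
position: [0.5482, 0.2728, 0.1995]
ee_rot: [0.809, -0.588, -0.001, -0.0]
ft_force: [-0.1, -0.8, 0.4]
grip_width: 0.995
```

Call:
move_arm(moves=[[0,0,0,0,0,0,0.0854],[0,0,0,0,0,0,0.0854],[0,0,0,0,0,0,0.0854]])

```text
clock: 2.4
position: [0.55, 0.2663, 0.2001]
ee_rot: [0.807, -0.59, 0.0, 0.0]
ft_force: [0.7, 0.1, 0.4]
grip_width: 0.999
```

```bash
python3 -c "
from h import *
o=manip.get_obs();print(o['position'],o['joint_pos'],delta([.55,.27,.2]))
p,im=snap('wrist','w1'); print(p['xyz'],p['rotation'])
print(proj(p,[[.55,.27,.1],[.4815,.247,.09],[.5149,.258,.045]]))
cv2.imwrite('pics/w1b.png',cv2.resize(im[:,:,::-1],(768,576)))"
```

```text
[0.55003466 0.26627597 0.20010967] [ 0.01902412  0.40601427 -0.70500447  1.51287577  0.26811367  1.32183262
 -1.97497944] [-0.0036 -0.0011  0.0001]
[0.62514772 0.29051186 0.34290078] [-0.12476118  0.09069887 -0.5837058   0.79717997]
[[250.25251933 197.05468128]
 [252.22132459 275.84383951]
 [252.00721991 217.03651665]]
```

View pics/w1b.png

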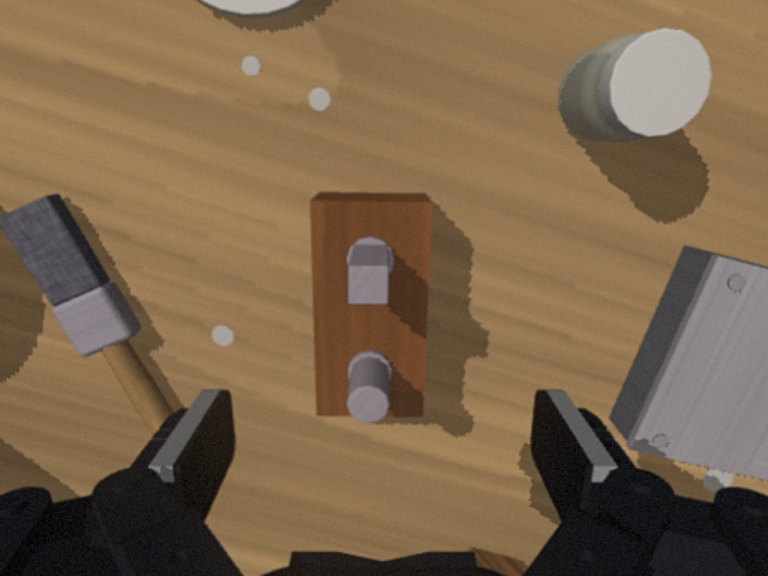

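The wrist view shows the square grip's top face at (246,190) in raw pixels, aligned with the image axes and so with the jaws. The round pin is below it at (246,270), and the fingers straddle the row.

```bash
python3 -c "
from h import *
p=cams.camera_params('wrist');t=at_z(p,[(245.7,189.7)],.1)[0];print(t)
print(manip.get_obs()['position'],delta([t[0],t[1],.056]))"
```

```text
[0.55449939 0.27476238 0.1       ]
[0.55013715 0.26614855 0.20028034] [-0.007  -0.0068  0.1443]
```

Call:
move_arm(moves=[[0,0,0,-0.0068,-0.0065,0.02,0.0854],[0,0,0,-0.0068,-0.0065,0.05,0.0854],[0,0,0,-0.0068,-0.0065,0.08,0.0854],[0,0,0,-0.0068,-0.0065,0.08,0.0854],[0,0,0,-0.0068,-0.0065,0.08,0.0854],[0,0,0,-0.0068,-0.0065,0.08,0.0854]])

```text
clock: 3.05
position: [0.5548, 0.2764, 0.1224]
ee_rot: [0.808, -0.59, 0.001, -0.001]
ft_force: [-0.4, 0.7, 0.0]
grip_width: 0.999
```

```bash
python3 -c "
from h import *
for i in range(3): print(manip.get_obs()['position'])
p,im=snap('wrist','w2'); t=proj(p,[[.5545,.2748,.1],[.55,.271,.1]]);print(t)
for i in range(3): cams.camera('top'); o=manip.get_obs();print(o['position'],R.from_quat(o['ee_rot']).as_rotvec())
cv2.imwrite('pics/w2b.png',cv2.resize(im[:,:,::-1],(640,480)))"
```

```text
[0.55479771 0.27639131 0.12238774]
[0.55479771 0.27639131 0.12238774]
[0.55479771 0.27639131 0.12238774]
[[257.98210907 245.38405653]
 [262.18577552 254.66659725]]
[0.55464861 0.27652426 0.12215324] [-2.53544846e+00  1.85139231e+00 -2.37283841e-03]
[0.55450911 0.27651133 0.12182391] [-2.53585594e+00  1.85141626e+00 -2.07724284e-03]
[0.55433249 0.2764884  0.12151451] [-2.53627501e+00  1.85150057e+00 -1.72458002e-03]
```

View pics/w2b.png

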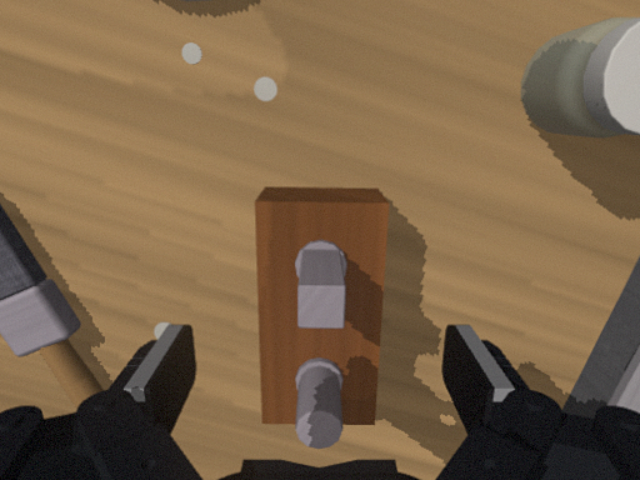

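The grip's top face is at (257,243) raw, centred between the fingers to within about 2 mm. Next I'll descend and close.

Call:
move_arm(moves=[[0,0,0,0.0015,0,0.03,0.0854],[0,0,0,0.0015,0,0.05,0.0854],[0,0,0,0.0015,0,0.063,0.0854],[0,0,0,0.0015,0,0.063,0.0854],[0,0,0,0.0015,0,0.063,0.0854],[0,0,0,0.0015,0,0.063,0.0854],[0,0,0,0.0015,0,0.063,0.0854]])

```text
clock: 3.95
position: [0.5548, 0.2752, 0.0584]
ee_rot: [0.808, -0.59, 0.0, -0.001]
ft_force: [0.4, 0.2, 0.3]
grip_width: 0.998
```

Call:
move_arm(moves=[[0,0,0,0,0,0,0.04],[0,0,0,0,0,0,0.04],[0,0,0,0,0,0,0.01],[0,0,0,0,0,0,0.01],[0,0,0,0,0,0,0.01],[0,0,0,0,0,0,0.01],[0,0,0,0,0,0,0.01]], grip_force=60)

```text
clock: 4.65
position: [0.5544, 0.2749, 0.0574]
ee_rot: [0.808, -0.59, 0.0, -0.0]
ft_force: [0.5, -0.8, 2.0]
grip_width: 0.229
```

Call:
move_arm(moves=[[0,0,0,0,0,-0.03,0.01],[0,0,0,0,0,-0.07,0.01],[0,0,0,0,0,-0.1,0.01],[0,0,0,0,0,-0.1,0.01],[0,0,0,0.04,0.012,-0.1,0.01],[0,0,0,0.085,0.026,-0.1,0.01],[0,0,0,0.13,0.04,-0.1,0.01],[0,0,0,0.175,0.054,-0.1,0.01],[0,0,0,0.22,0.068,-0.1,0.01],[0,0,0,0.265,0.082,-0.1,0.01]])

```text
clock: 5.65
position: [0.556, -0.0046, 0.1563]
ee_rot: [0.808, -0.59, -0.0, 0.0]
ft_force: [0.8, -0.3, -1.8]
grip_width: 0.226
```

```bash
python3 -c "
from h import *
o=manip.get_obs();print(o['position'],o['grip_width'],delta([.559,-.155,.158]))"
```

```text
[ 0.55603539 -0.00463365  0.15626531] 0.22612539893501624 [ 0.1441  0.043  -0.0017]
```

Call:
move_arm(moves=[[0,0,0,0.045,0.013,0,0.01],[0,0,0,0.09,0.027,0,0.01],[0,0,0,0.13,0.039,0,0.01],[0,0,0,0.144,0.043,0,0.01],[0,0,0,0.144,0.043,0,0.01],[0,0,0,0.144,0.043,0,0.01],[0,0,0,0.144,0.043,0,0.01],[0,0,0,0.144,0.043,0,0.01]])

```text
clock: 6.45
position: [0.56, -0.151, 0.1572]
ee_rot: [0.808, -0.589, -0.0, -0.0]
ft_force: [1.0, -0.9, -2.0]
grip_width: 0.226
```

```bash
python3 -c "
from h import *
o=manip.get_obs();print(o['position'],o['ft_force'])
p,im=snap('wrist','w3'); cv2.imwrite('pics/w3b.png',cv2.resize(im[:,:,::-1],(768,576)))
b=np.array([.5558,-.0935]);a=.0564;M=np.array([[np.cos(a),-np.sin(a)],[np.sin(a),np.cos(a)]])
for q in [(.015,-.075),(-.015,-.075),(.015,-.045),(-.015,-.045),(0,.072)]: print(q,proj(p,np.r_[M@q+b,.04]).round(1)*1.5)
"
```

```text
[ 0.56003775 -0.15104593  0.15724084] [ 1.03539417 -0.88824462 -1.95597636]
(0.015, -0.075) [[421.65 270.9 ]]
(-0.015, -0.075) [[406.35 322.95]]
(0.015, -0.045) [[365.85 256.65]]
(-0.015, -0.045) [[352.2  309.75]]
(0, 0.072) [[136.2  228.15]]
```

View pics/w3b.png

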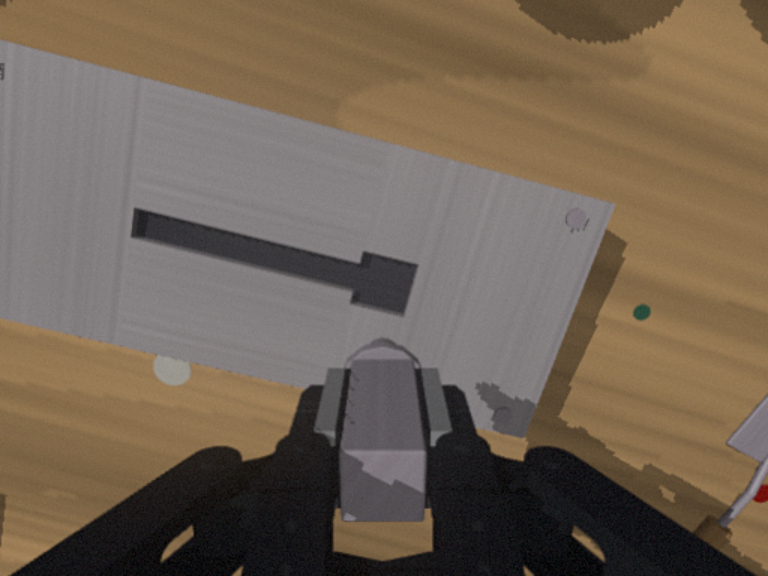

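The slot is clearly visible. In display pixels the square end's corners are (417,265), (404,316), (352,303) and (364,252), and the far end is at (133,222). The grip's top face is at about (384,485).

```bash
python3 - <<'E'
from h import *
from scipy.optimize import least_squares
o=manip.get_obs(); p=cams.camera_params('wrist'); print(o['position'])
loc=np.array([(.015,-.075),(-.015,-.075),(-.015,-.045),(.015,-.045),(.008,.072),(-.008,.072)])
uv=np.array([(417,265),(404,316),(352,303),(364,252),(135,208),(131,237)])/1.5
P=at_z(p,uv,.04)[:,:2]
f=lambda q:((loc@np.array([[np.cos(q[2]),np.sin(q[2])],[-np.sin(q[2]),np.cos(q[2])]])+q[:2])-P).ravel()
r=least_squares(f,[.5558,-.0935,.056]);b=r.x;print("board",b,(r.fun*1e3).round(1))
t=at_z(p,[(384/1.5,485/1.5),(384/1.5,450/1.5),(384/1.5,520/1.5)],o['position'][2]+.0425)
Rt=R.from_quat(o['ee_rot']).as_matrix()
print("grip top in tool",((t-o['position'])@Rt*1e3).round(1))
M=np.array([[np.cos(b[2]),-np.sin(b[2])],[np.sin(b[2]),np.cos(b[2])]])
for y in(-.06,-.04,.0,.06):
    w=M@[0,y]+b[:2]; print(y,w,delta([*w,.157]))
print("slot dir in tool",Rt.T@np.r_[M@[0,1],0])
E
```

```text
[ 0.56003896 -0.15137809  0.1573346 ]
board [ 0.55840181 -0.09172009  0.06016368] [ 0.7 -1.1 -0.5 -0.4 -0.8  0.9  0.7  0.6  0.2  0.2 -0.3 -0.2]
grip top in tool [[  0.2  -0.6 -42.5]
 [  0.2 -10.1 -42.5]
 [  0.2   9.3 -42.5]]
-0.06 [ 0.56200945 -0.15161153] [ 0.0008 -0.0018  0.0003]
-0.04 [ 0.56080691 -0.13164772] [-0.0185 -0.0068  0.0003]
0.0 [ 0.55840181 -0.09172009] [-0.0573 -0.0167  0.0003]
0.06 [ 0.55479417 -0.03182865] [-0.1154 -0.0317  0.0003]
slot dir in tool [-9.68497052e-01 -2.49024992e-01  1.20074780e-04]
```

Call:
move_arm(moves=[[0,0,0,0.001,-0.0012,0.02,0.01],[0,0,0,0.001,-0.0012,0.04,0.01],[0,0,0,0.001,-0.0012,0.06,0.01],[0,0,0,0.001,-0.0012,0.07,0.01],[0,0,0,0.001,-0.0012,0.073,0.01],[0,0,0,0.001,-0.0012,0.073,0.01],[0,0,0,0.001,-0.0012,0.073,0.01]])

```text
clock: 7.2
position: [0.562, -0.1534, 0.0854]
ee_rot: [0.808, -0.589, 0.001, -0.0]
ft_force: [0.2, 0.9, -1.4]
grip_width: 0.225
```

```bash
python3 - <<'E'
from h import *
for i in range(2):
    cams.camera('top'); o=manip.get_obs(); print(o['position'],o['ft_force'])
print(delta([.562,-.1516,.0755]))
p,im=snap('wrist','w4'); cv2.imwrite('pics/w4b.png',cv2.resize(im[150:384,130:380,::-1],None,fx=2.5,fy=2.5))
E
```

```text
[ 0.5620159  -0.153406    0.08538522] [ 0.31282189 -0.36303597 -1.56643268]
[ 0.56192486 -0.15344609  0.08529477] [ 0.19873584 -0.82727293 -1.41154479]
[-0.0017 -0.0006  0.0098]
```

View pics/w4b.png

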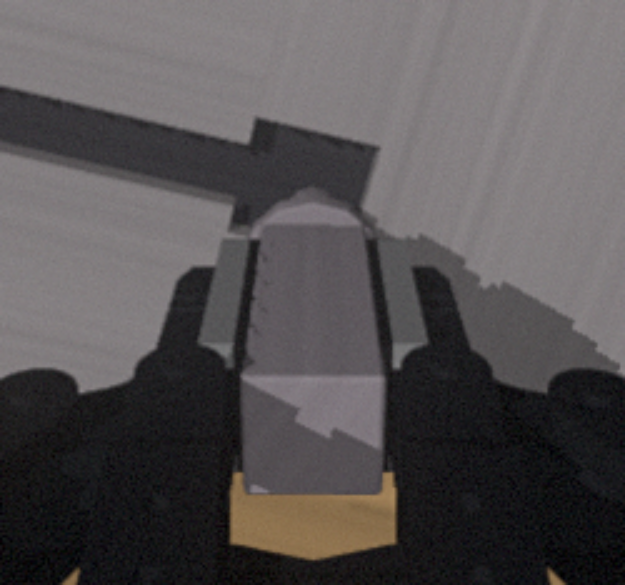

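The pin is over the square end, with the tip about 5 mm above the plate. I'll lower it gently.

Call:
move_arm(moves=[[0,0,0,-0.001,0,0.003,0.01],[0,0,0,-0.001,0,0.006,0.01],[0,0,0,-0.001,0,0.008,0.01],[0,0,0,-0.001,0,0.009,0.01],[0,0,0,-0.001,0,0.01,0.01],[0,0,0,-0.001,0,0.01,0.01]])

```text
clock: 7.95
position: [0.5611, -0.1524, 0.0744]
ee_rot: [0.808, -0.59, 0.0, 0.0]
ft_force: [-0.1, 0.3, -0.5]
grip_width: 0.23
```

Call:
move_arm(moves=[[0,0,0,0,0,0.0005,0.01],[0,0,0,0,0,0.001,0.01],[0,0,0,0,0,0.001,0.01]])

```text
clock: 8.25
position: [0.5612, -0.1524, 0.0742]
ee_rot: [0.808, -0.59, 0.0, 0.0]
ft_force: [-2.9, 0.5, 7.5]
grip_width: 0.231
```

Contact with the floor at TCP z≈0.0743, which matches the expected height. I'll start the slide along the slot direction in tool axes, (-0.9685,-0.249).

Call:
move_arm(moves=[[0,0,0,-0.0024,-0.0006,-0.0003,0.01],[0,0,0,-0.0048,-0.0012,-0.0003,0.01],[0,0,0,-0.0072,-0.0018,-0.0003,0.01],[0,0,0,-0.0097,-0.0025,-0.0003,0.01],[0,0,0,-0.0121,-0.0031,-0.0003,0.01],[0,0,0,-0.0145,-0.0037,-0.0003,0.01],[0,0,0,-0.0169,-0.0043,-0.0003,0.01],[0,0,0,-0.0194,-0.005,-0.0003,0.01],[0,0,0,-0.0194,-0.005,-0.0003,0.01],[0,0,0,-0.0194,-0.005,-0.0003,0.01]])

```text
clock: 9.25
position: [0.5604, -0.1326, 0.0742]
ee_rot: [0.808, -0.59, 0.001, -0.0]
ft_force: [-0.3, -2.7, 6.1]
grip_width: 0.227
```

```bash
cat >> h.py <<'E'
B=np.array([.5584,-.0917]);A=.0602
def st():
    o=manip.get_obs();Rt=R.from_quat(o["ee_rot"]).as_matrix()
    d=o["position"]-Rt[:,1]*.0006-np.r_[B,0]; c,s=np.cos(A),np.sin(A)
    f=o["ft_force"]
    print("board x,y mm",((c*d[0]+s*d[1])*1e3).round(1),((-s*d[0]+c*d[1])*1e3).round(1),"z",(o["position"][2]*1e3).round(2),"F board",(c*f[0]+s*f[1]).round(1),(-s*f[0]+c*f[1]).round(1),f[2].round(1),o["clock"])
E
python3 -c "
from h import *
st()"
```

```text
board x,y mm 0.1 -40.8 z 74.19 F board -0.5 -2.7 6.1 9.25
```

Call:
move_arm(moves=[[0,0,0,-0.0024,-0.0006,0,0.01],[0,0,0,-0.0048,-0.0012,0,0.01],[0,0,0,-0.0072,-0.0018,0,0.01],[0,0,0,-0.0097,-0.0025,0,0.01],[0,0,0,-0.0121,-0.0031,0,0.01],[0,0,0,-0.0145,-0.0037,0,0.01],[0,0,0,-0.0145,-0.0037,0,0.01]])

```text
clock: 9.95
position: [0.5595, -0.1176, 0.0742]
ee_rot: [0.808, -0.59, 0.001, -0.0]
ft_force: [0.6, -3.4, 6.6]
grip_width: 0.228
```

```bash
python3 -c "
from h import *
st()"
```

```text
board x,y mm 0.1 -25.8 z 74.2 F board 0.4 -3.4 6.6 9.95
```

Call:
move_arm(moves=[[0,0,0,-0.002,-0.0005,0,0.01],[0,0,0,-0.0039,-0.001,0,0.01],[0,0,0,-0.0053,-0.0014,0,0.01],[0,0,0,-0.0053,-0.0014,0,0.01]])

```text
clock: 10.35
position: [0.5592, -0.1123, 0.0742]
ee_rot: [0.808, -0.59, 0.001, 0.0]
ft_force: [0.3, -3.4, 5.6]
grip_width: 0.229
```

Call:
move_arm(moves=[[0,0,0,-0.002,-0.0005,0,0.01],[0,0,0,-0.0039,-0.001,0,0.01],[0,0,0,-0.0053,-0.0014,0,0.01],[0,0,0,-0.0053,-0.0014,0,0.01]])

```text
clock: 10.75
position: [0.5589, -0.1069, 0.0742]
ee_rot: [0.808, -0.59, 0.001, 0.0]
ft_force: [-0.0, -4.3, 5.6]
grip_width: 0.226
```

Call:
move_arm(moves=[[0,0,0,-0.002,-0.0005,0,0.01],[0,0,0,-0.0039,-0.001,0,0.01],[0,0,0,-0.0053,-0.0014,0,0.01],[0,0,0,-0.0053,-0.0014,0,0.01]])

```text
clock: 11.15
position: [0.5587, -0.1014, 0.0742]
ee_rot: [0.808, -0.59, 0.001, 0.0]
ft_force: [0.8, -3.4, 6.6]
grip_width: 0.225
```

Call:
move_arm(moves=[[0,0,0,-0.002,-0.0005,0,0.01],[0,0,0,-0.0039,-0.001,0,0.01],[0,0,0,-0.0053,-0.0014,0,0.01],[0,0,0,-0.0053,-0.0014,0,0.01]])

```text
clock: 11.55
position: [0.5584, -0.0959, 0.0742]
ee_rot: [0.808, -0.59, 0.001, 0.0]
ft_force: [-0.3, -3.8, 6.9]
grip_width: 0.223
```

Call:
move_arm(moves=[[0,0,0,-0.002,-0.0005,0,0.01],[0,0,0,-0.0039,-0.001,0,0.01],[0,0,0,-0.0053,-0.0014,0,0.01],[0,0,0,-0.0053,-0.0014,0,0.01]])

```text
clock: 11.95
position: [0.5581, -0.0905, 0.0741]
ee_rot: [0.808, -0.59, 0.001, 0.0]
ft_force: [0.1, -3.9, 6.6]
grip_width: 0.227
```

Call:
move_arm(moves=[[0,0,0,-0.002,-0.0005,0,0.01],[0,0,0,-0.0039,-0.001,0,0.01],[0,0,0,-0.0053,-0.0014,0,0.01],[0,0,0,-0.0053,-0.0014,0,0.01]])

```text
clock: 12.35
position: [0.5578, -0.085, 0.0742]
ee_rot: [0.808, -0.59, 0.001, 0.0]
ft_force: [0.5, -3.0, 6.2]
grip_width: 0.224
```

Call:
move_arm(moves=[[0,0,0,-0.002,-0.0005,0,0.01],[0,0,0,-0.0039,-0.001,0,0.01],[0,0,0,-0.0053,-0.0014,0,0.01],[0,0,0,-0.0053,-0.0014,0,0.01]])

```text
clock: 12.75
position: [0.5575, -0.0795, 0.0742]
ee_rot: [0.808, -0.59, 0.001, 0.0]
ft_force: [0.5, -3.7, 6.8]
grip_width: 0.227
```

Call:
move_arm(moves=[[0,0,0,-0.002,-0.0005,0,0.01],[0,0,0,-0.0039,-0.001,0,0.01],[0,0,0,-0.0053,-0.0014,0,0.01],[0,0,0,-0.0053,-0.0014,0,0.01]])

```text
clock: 13.15
position: [0.5572, -0.074, 0.0742]
ee_rot: [0.808, -0.59, 0.001, 0.0]
ft_force: [-0.2, -4.1, 6.4]
grip_width: 0.229
```

Call:
move_arm(moves=[[0,0,0,-0.002,-0.0005,0,0.01],[0,0,0,-0.0039,-0.001,0,0.01],[0,0,0,-0.0053,-0.0014,0,0.01],[0,0,0,-0.0053,-0.0014,0,0.01]])

```text
clock: 13.55
position: [0.5569, -0.0686, 0.0742]
ee_rot: [0.808, -0.59, 0.001, 0.0]
ft_force: [1.4, -4.6, 6.8]
grip_width: 0.228
```

Call:
move_arm(moves=[[0,0,0,-0.002,-0.0005,0,0.01],[0,0,0,-0.0039,-0.001,0,0.01],[0,0,0,-0.0053,-0.0014,0,0.01],[0,0,0,-0.0053,-0.0014,0,0.01]])

```text
clock: 13.95
position: [0.5556, -0.0615, 0.073]
ee_rot: [0.808, -0.589, -0.001, -0.0]
ft_force: [0.4, 0.5, -1.7]
grip_width: 0.231
```

The force fell to the no-contact value and z dropped 1.2 mm, so the tip is at the socket. I'll probe for the far socket wall to centre it.

Call:
move_arm(moves=[[0,0,0,0,0,0.0005,0.01],[0,0,0,-0.0015,-0.0004,0.0005,0.01],[0,0,0,-0.0029,-0.0008,0.0005,0.01],[0,0,0,-0.0029,-0.0008,0.0005,0.01]])

```text
clock: 14.35
position: [0.5559, -0.0593, 0.073]
ee_rot: [0.808, -0.589, -0.0, -0.0]
ft_force: [0.3, 0.3, -0.9]
grip_width: 0.225
```

Call:
move_arm(moves=[[0,0,0,-0.001,-0.0002,0,0.01],[0,0,0,-0.0019,-0.0005,0,0.01],[0,0,0,-0.0019,-0.0005,0,0.01],[0,0,0,-0.0019,-0.0005,0,0.01]])

```text
clock: 14.75
position: [0.5559, -0.0577, 0.0731]
ee_rot: [0.808, -0.59, 0.0, -0.0]
ft_force: [0.0, 1.7, -1.7]
grip_width: 0.227
```

Call:
move_arm(moves=[[0,0,0,-0.001,-0.0002,0,0.01],[0,0,0,-0.0019,-0.0005,0,0.01],[0,0,0,-0.0019,-0.0005,0,0.01],[0,0,0,-0.0019,-0.0005,0,0.01]])

```text
clock: 15.15
position: [0.5558, -0.0557, 0.0731]
ee_rot: [0.808, -0.59, 0.0, -0.0]
ft_force: [0.8, 0.4, -1.5]
grip_width: 0.224
```

The centre is now bracketed between y=-0.0596 and -0.057. I'll go back to -0.0583 and press down gently.

Call:
move_arm(moves=[[0,0,0,0.0013,0.0003,0,0.01],[0,0,0,0.0025,0.0006,0,0.01],[0,0,0,0.0025,0.0006,0.001,0.01],[0,0,0,0.0025,0.0006,0.002,0.01],[0,0,0,0.0025,0.0006,0.003,0.01],[0,0,0,0.0025,0.0006,0.003,0.01]])

```text
clock: 15.75
position: [0.5559, -0.0584, 0.0699]
ee_rot: [0.808, -0.59, -0.0, 0.0]
ft_force: [-0.4, -0.2, -1.6]
grip_width: 0.225
```

```bash
python3 -c "
from h import *
st()"
```

```text
board x,y mm 0.1 33.6 z 69.92 F board -0.5 -0.2 -1.6 15.75
```

Call:
move_arm(moves=[[0,0,0,0,0,0.001,0.01],[0,0,0,0,0,0.002,0.01],[0,0,0,0,0,0.003,0.01],[0,0,0,0,0,0.003,0.01]])

```text
clock: 16.15
position: [0.556, -0.0583, 0.067]
ee_rot: [0.808, -0.59, -0.0, 0.0]
ft_force: [-0.0, -0.2, -1.3]
grip_width: 0.227
```

The nose and stem are in with no side load. I'll continue down.

Call:
move_arm(moves=[[0,0,0,0,0,0.0015,0.01],[0,0,0,0,0,0.003,0.01],[0,0,0,0,0,0.0045,0.01],[0,0,0,0,0,0.006,0.01],[0,0,0,0,0,0.0075,0.01],[0,0,0,0,0,0.009,0.01],[0,0,0,0,0,0.0105,0.01],[0,0,0,0,0,0.012,0.01],[0,0,0,0,0,0.0125,0.01],[0,0,0,0,0,0.0125,0.01]])

```text
clock: 17.15
position: [0.556, -0.0584, 0.0545]
ee_rot: [0.808, -0.59, -0.0, 0.0]
ft_force: [-0.1, -1.0, -1.0]
grip_width: 0.224
```

Call:
move_arm(moves=[[0,0,0,0,0,0.0008,0.01],[0,0,0,0,0,0.0015,0.01],[0,0,0,0,0,0.0022,0.01],[0,0,0,0,0,0.0026,0.01],[0,0,0,0,0,0.0026,0.01]])

```text
clock: 17.65
position: [0.5561, -0.0584, 0.0524]
ee_rot: [0.808, -0.59, 0.0, 0.0]
ft_force: [-2.1, 0.6, 5.4]
grip_width: 0.228
```

The collar has seated at z=0.0524 with about 7 N, as expected. I'll release and retreat straight up.

Call:
move_arm(moves=[[0,0,0,0,0,-0.0005,0.03],[0,0,0,0,0,-0.0005,0.05],[0,0,0,0,0,-0.0005,0.07],[0,0,0,0,0,-0.0005,0.07],[0,0,0,0,0,-0.0005,0.07],[0,0,0,0,0,-0.0005,0.07]])

```text
clock: 18.25
position: [0.556, -0.0584, 0.0525]
ee_rot: [0.808, -0.59, 0.0, 0.0]
ft_force: [-0.0, 0.3, -0.2]
grip_width: 0.819
```

Call:
move_arm(moves=[[0,0,0,0,0,-0.02,0.07],[0,0,0,0,0,-0.05,0.07],[0,0,0,0,0,-0.09,0.07],[0,0,0,0,0,-0.12,0.07],[0,0,0,0,0,-0.12,0.07],[0,0,0,0,0,-0.12,0.07],[0,0,0,0,0,-0.12,0.07]])

```text
clock: 18.95
position: [0.5554, -0.0584, 0.1713]
ee_rot: [0.808, -0.59, -0.001, 0.0]
ft_force: [-0.5, -0.1, -0.3]
grip_width: 0.817
```

```bash
python3 -c "
from h import *
st(); p,im=snap('wrist','w5'); cv2.imwrite('pics/w5b.png',cv2.resize(im[:,:,::-1],(640,480)))
print(proj(p,[[.5561,-.0584,.095],[.5561,-.0584,.045]])*1.25)"
```

```text
board x,y mm -0.5 33.6 z 171.32 F board -0.5 -0.1 -0.3 18.95
[[319.4765116  260.20800506]
 [319.3614429  234.35413306]]
```

View pics/w5b.png

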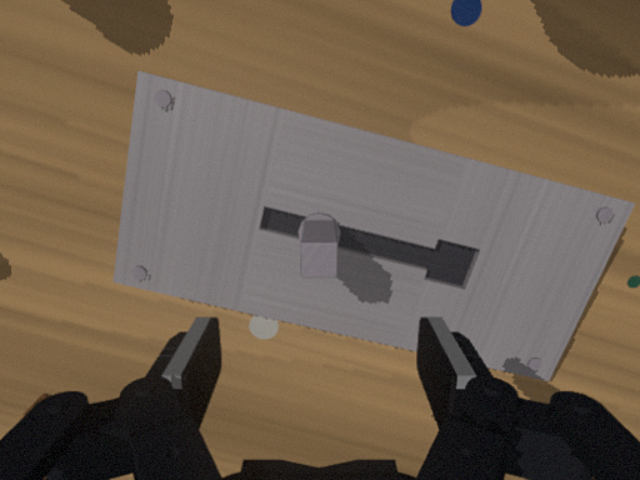

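The pin stands upright in the slot with its collar on the plate. Its top face is at (319,262) against a predicted (319,260), and the gripper is clear. I'll hand the job in.

```bash
python3 -c "
from h import *
print(manip.hand_in())"
```

```text
the job is handed in; nothing more can be done
None
```

The square-grip pin is standing in the hidden socket with its collar on the cover plate, released. I handed the job in at about 19 s of the 72 s allowed; the hand-in gave no verdict.

- **Insertion:** I set the tip into the wide square end and slid it along the slot pressing about 8 N. It dropped in at about base y = +34 mm. I found the socket's middle from where the pin moved freely, then lowered it with no measurable side load.
- **Final height:** the collar touched at TCP z = 0.0524 m against 0.0525 m expected, with about 7 N. The highest force I saw on the base was about 9 N, read at the end of each move only.
- **Last picture:** the pin stands upright where predicted, within 2 pixels, and the open gripper is 12 cm above, touching nothing. I didn't take another picture of the round pin, jar, brush or spatula after the grasp; no unexpected force showed up during the moves.
- **Disagreement:** the top and wrist cameras differed by 3–4 mm, so I used the wrist camera for the grasp and the slot. This caused no trouble.

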